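# Bring the tailstock centre up to the blank and lock the quill

## Task

Get the lathe ready for turning: with a fingertip push the long feed lever behind the tailstock towards the headstock until the point of the revolving centre is fully home in the centre mark of the wooden blank, then push the short clamping lever on top of the tailstock clockwise (seen from above) as far as it goes, so that the quill is locked. Only push the levers, do not pinch either one between the fingers, and leave everything else on the bench and on the lathe bed where it is.

Things in the scene. Friction and masses are not known exactly. Their poses are not given: they have to be found in the camera images.
- feed_lever (a joint): angle (rad) of the feed lever, the long lever behind the tailstock: 0 = quill fully back, grows as the lever is pushed towards the headstock (clockwise seen from above); at its stop, 0.79, the centre's point is fully home in the blank's centre mark. The lever turns about a vertical axis through point feed_pivot, stays where it is left, needs about 3 N at the handle, and drives the quill (54 mm from joint value 0 to the stop).
- feed_pivot (a point): point on the lathe, on the vertical axis of the feed lever, at the height of the lever's centre line. The axes of this point are the lathe's: z up, y along the lathe's spindle from tailstock to headstock, x across the bed, away from the operator. The tailstock's round barrel, 62 mm in diameter, stands 55 to 185 mm towards +y and with its axis 65 mm towards -x of this point, its axis 18 mm lower.
- feed_grip (a point): middle of the feed lever's black round handle (diameter 24 mm, 98 mm long, lying level, running from 147 to 245 mm from the pivot axis; this point is 195 mm from it, on the handle's centre line 238 mm above the bench). Its x axis points along the lever towards the pivot, z up. Between pivot and handle the lever is a flat steel bar, 26 mm wide and 8 mm thick. Below the handle there is nothing nearer than 85 mm.
- lock_lever (a joint): angle (rad) of the quill lock, the short black clamping lever on top of the tailstock: 0 to 0.6 = loose, grows as it is swung clockwise seen from above, stop at 2.2 = tight. It turns about a vertical axis through point lock_pivot, stays where it is left and needs about 3 N at its end.
- lock_pivot (a point): point on the lathe, on the vertical axis of the quill lock lever, at the top of its hub (hub diameter 22 mm, 26 mm high), 284 mm above the bench; the tailstock's barrel below it has its top 251 mm above the bench. Axes as point feed_pivot.
- lock_grip (a point): point on the centre line of the quill lock's arm, 60 mm from its axis; the arm is a round bar of 14 mm diameter that rises slightly and ends with a rounded tip 84 mm from the axis. Its x axis points outwards along the arm, level, z up. The arm's centre here is 285 mm above the bench.
- centre_tip (a point): point of the steel revolving centre that sits in the tailstock's quill (220 mm above the bench); it moves along the lathe's y with the quill.
- blank_mark (a point): bottom of the centre mark (4 mm deep) in the end face of the round wooden blank held in the headstock chuck; the centre's point belongs here. The blank is 92 mm in diameter.
- gouge: bystander: turning gouge lying on the bench in front of the lathe, wooden handle 225 mm and steel blade 188 mm along its x, 32 mm thick; origin in the middle of its underside at the ferrule
- skew: bystander: skew chisel lying on the bench, wooden handle 225 mm and steel blade 168 mm along its x, 32 mm thick; origin in the middle of its underside at the ferrule
- billet: bystander: square wooden billet standing on end on the bench, 42 x 42 x 135 mm high; origin in the middle of its underside
- finish: bystander: white plastic bottle with a paper label and black cap standing on the bench, diameter 52, 120 mm high; origin in the middle of its underside
- calliper: bystander: steel calliper lying flat on the bench, beam 250 mm along its x, two jaws 70 mm to its -y, 11 mm thick; origin in the middle of its underside
- wax_tin: bystander: flat aluminium tin standing on the lathe bed under the feed lever, diameter 68, 42 mm high (its top 100 mm below the lever's centre line); origin in the middle of its underside
- chuck_key: bystander: steel T-shaped chuck key lying on the lathe bed between tailstock and blank, 109 mm along its x, 80 mm cross bar, 16 mm thick; origin under the root of its square head, the cross bar 88 mm to its -x
- mallet: bystander: wooden mallet lying on the bench in front of the lathe, head diameter 66 x 95 mm, handle 160 mm to its -x; origin under the head's handle side

How it is judged:
By the outcome, as a careful person would: the job done as asked, in the order asked, and still so for the second after the job is handed in, with the robot touching nothing.
It also fails if it takes over 61 s, if anything falls off the work surface, if the arm or the gripper's body presses on something with over 40 N, if the wrist force passes 120 N, or if a joint passes its speed limit or range.

## Robot

A 6-joint arm with a two-finger parallel gripper is mounted at the origin on the work surface. World frame = base frame: x ahead of the robot, y to its left, z up, the work surface at z = 0. Lengths are in mm, angles in rad, forces in N, time in s.
With the tool pointing down it reaches from about 400 to 925 mm from the base axis. Payload 12.5 kg.
Tool frame: the origin (TCP) lies at the very end of the fingers, on their centre line; the grasp point (between the pads) lies 19 mm behind it; z points along the fingers, y is the direction in which the jaws open and shut (so a half turn about z gives the same grasp; the last joint's range is limited). The gripper opens to 95 mm and grips with 3 to 60 N. Pads are 20 mm wide; open, the fingers measure 119 mm over their backs; the gripper's body (75 mm by 180 mm) begins 59 mm behind the grasp point.
Start: joints at [-1.28, 0.491, 1.559, -0, 1.092, -0.106], TCP at [241.568, -576.451, 181.861] pointing down, gripper open.
Joint ranges: [-3.1, 3.1], [-0.84, 2.19], [0.05, 2.79], [-1.13, 4.28], [0.06, 2.93], [-2.69, 2.69]. Speed limits (rad/s): [2.22, 2.22, 2.79, 3.14, 3.14, 3.14].

## Interface

Orientations are given as [roll, pitch, yaw] about the fixed x, y, z axes, in that order (R = Rz(yaw) Ry(pitch) Rx(roll)).
In Python, from cell import env gives the robot as it stands. The module is installed in compiled form; this text tells all that it offers.
- The arm moves only by the tool arm_command, never from a script. Its argument "deltas" is a list that holds one entry, the list of rows, each a list of 5 numbers: the closure, from 0 (fully open) to 1 (shut), then the shift along the world's x, y, z as a fraction of full scale, then the turn about the world's z as a fraction of full scale. In form: [[[grip, dx, dy, dz, twist], ...]]. A call has 1 to 12 rows; each row shifts and turns the pose as measured when the row begins; what a row does not reach is not made up. Full scale, the value 1, is 100 mm for a shift and pi/4 rad for a turn. A row lasts 1/12 s, in which the tool goes at most 41.7 mm and 7.16 degrees, less where a joint would pass 70% of its speed; a pose out of reach is approached as far as the arm can. A call with a number of a shift or a turn outside -1 to 1 is refused whole. A call with a gripper value outside its range is refused whole. The fingers move at their own pace and stop on an object; the grip force is fixed at half the most. Time passes only in rows, so rows that do not move let the fingers close. It gives the time, the measured TCP pose, the force and the opening at its end, in the units of the state.
- env.state(): the state, without advancing time (a new reading comes with each control period).
- env.read_camera(name): name is "scene" or "side" or "wrist"; returns a dict with "frame" (384x512x3 uint8, red, green, blue), "fx", "fy", "cx", "cy" (pixels), "R" (3x3) and "t" (3): a world point X has camera coordinates R X + t; the wrist camera has in their place "tool_from_camera" (4x4, takes a point from camera to tool coordinates, whose origin is the TCP and whose axes are the flange's). Camera axes: x right, y down, z forward; pixel columns grow to the right and rows downward; lengths in mm; the calibration is good to about 2 mm. A picture is of the moment at which its call begins: read the wrist's pose just before it. There is no depth.
- env.job_done(): hands the job in, once; it reports no verdict.
The state is a dict: "t": time; "joints": joint angles; "qvel": joint speeds; "tau": joint torques, N m; "eef_pos": TCP position; "tcp_rot": TCP orientation; "ft_force": force on the tool from outside, world axes, zero at the start; "moment": the same for the moment, N m; "opening": opening from 0.0 (shut) to 1.0 (fully open).
Only numpy, scipy, OpenCV 4.12 (cv2) and the standard library are available. Lean on these libraries where they do the work, as an engineer would, in place of code of your own. Each camera call takes 0.05 s, during which the arm holds its last target.

## Working session

There is one attempt and no reset: what is moved stays moved. The work goes in short steps, Python scripts to look and compute and a tool call to move; the robot and the scene stay as the last step left them, time stands still between calls to the robot, and variables do not carry over. Pictures are saved under pics/ and viewed, and the job is handed in when it is done.

Besides the shell and the picture viewer there is one more tool, called after ">>>" as name(argument=value, ...) on one line, values as JSON. arm_command: Moves the arm, as the interface text tells. Its arguments: {"type":"object","properties":{"deltas":{"type":"array","items":{"type":"array","items":{"type":"array","items":{"type":"number","minimum":-1,"maximum":1}}}}},"required":["deltas"]}

```bash
mkdir -p pics; cat > h.py <<'E'
import numpy as np, cv2
from cell import env
def snap(name,fn):
    c=env.read_camera(name); cv2.imwrite('pics/'+fn,c['frame'][:,:,::-1]); return c
def ray(c,u,v):
    d=np.array([(u-c['cx'])/c['fx'],(v-c['cy'])/c['fy'],1.]); R=np.array(c['R']);t=np.array(c['t'])
    return -R.T@t, R.T@d
def onz(c,u,v,z):
    o,d=ray(c,u,v); return o+d*(z-o[2])/d[2]
def proj(c,X):
    p=np.array(c['R'])@np.array(X,float)+np.array(c['t']); return c['fx']*p[0]/p[2]+c['cx'],c['fy']*p[1]/p[2]+c['cy']
E
python3 - <<'E'
from h import *
import pickle
for n in ['scene','side','wrist']:
    c=snap(n,n+'0.png'); pickle.dump(c,open(n+'0.pkl','wb'))
    if n!='wrist': print(n,-np.array(c['R']).T@c['t'],c['fx'])
s=env.state();print(s['t'],s['eef_pos'],s['tcp_rot'],s['ft_force'])
E
```

```text
scene [1291.5642976   224.93349813  991.84219592] 405.80250017708613
side [ 105.47429348  946.10494345 1076.40958022] 497.61823337990677
0.15 [ 241.48795272 -576.23349175  181.38187577] [-3.14070851e+00 -9.02882621e-05  3.96746065e-01] [-0.09816357 -0.10871644 -0.30405631]
```

View pics/scene0.png

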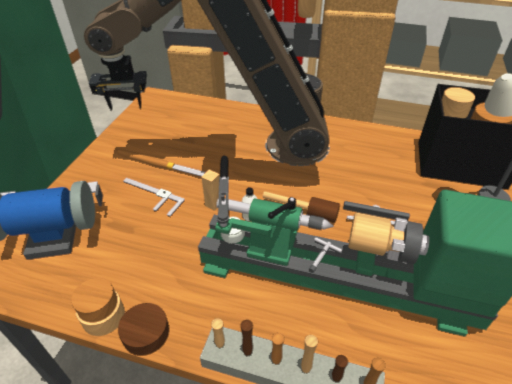

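View pics/side0.png

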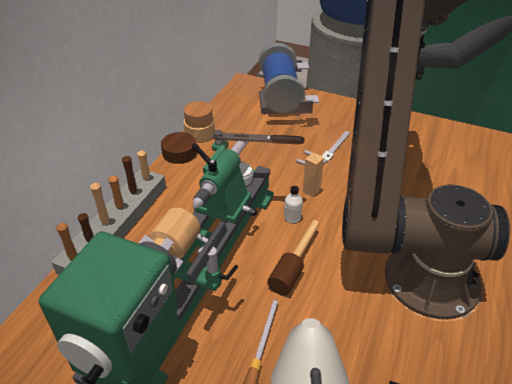

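View pics/wrist0.png

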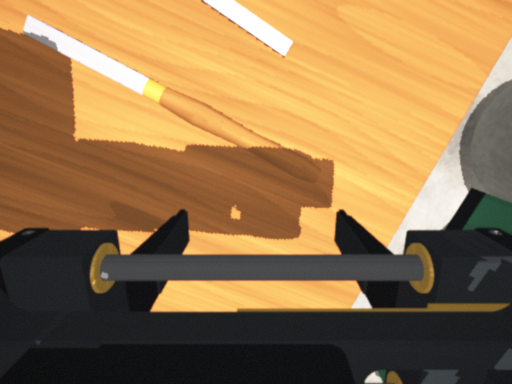

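```bash
python3 - <<'E'
import cv2
a=cv2.imread('pics/scene0.png')[140:290,180:360]; cv2.imwrite('pics/s0z.png',cv2.resize(a,None,fx=4.2,fy=4,interpolation=2)[:600,:756])
a=cv2.imread('pics/side0.png')[110:260,150:330]; cv2.imwrite('pics/d0z.png',cv2.resize(a,(720,600),interpolation=2))
a=cv2.imread('pics/scene0.png')[140:290,180:360]; cv2.imwrite('pics/s0z.png',cv2.resize(a,(720,600),interpolation=2))
E
```

```text
(no output)
```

View pics/s0z.png

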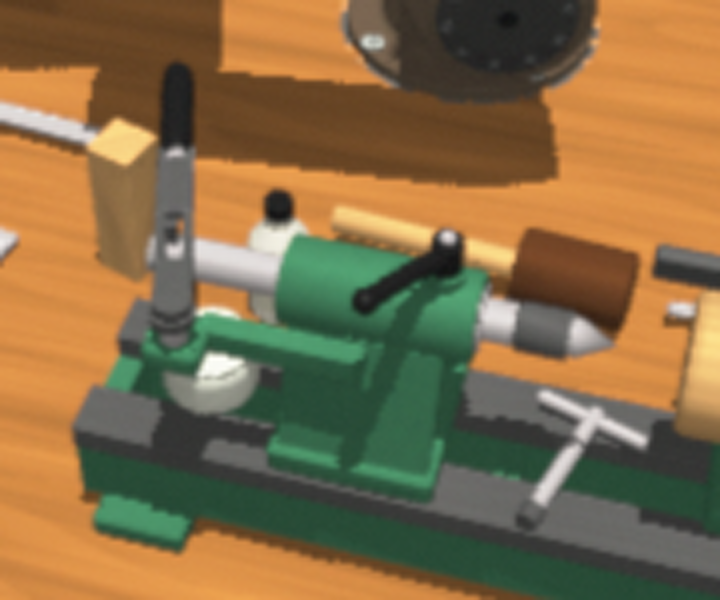

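View pics/d0z.png

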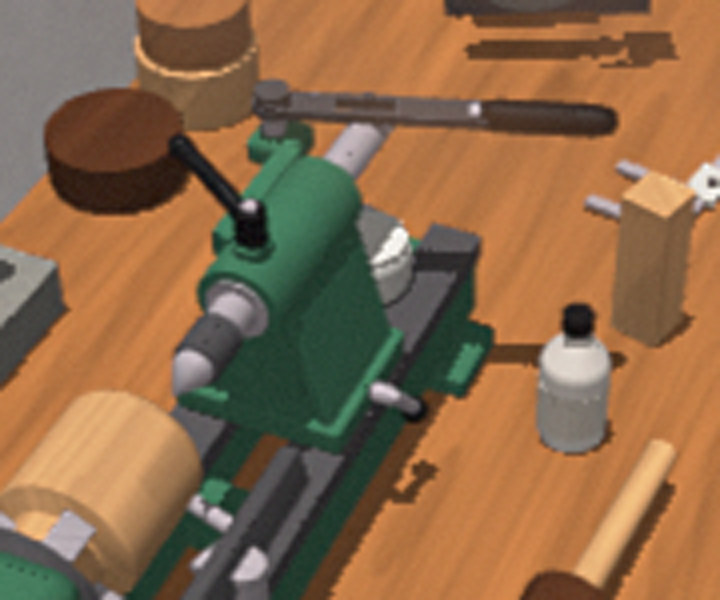

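```bash
python3 - <<'E'
from h import *
import pickle
S=pickle.load(open('scene0.pkl','rb'));D=pickle.load(open('side0.pkl','rb'))
f=lambda U,V:(180+U/4-.4,140+V/4-.4)
g=lambda U,V:(150+U/4-.4,110+V/4-.4)
for n,s,d,z in [('pivot',(174,305),(273,95),238),('hstart',(176,147),(480,110),238),('hend',(178,68),(612,118),238),('lockhub',(447,238),(250,208),284),('locktip',(363,302),(176,142),288),('ctip',(612,345),(178,388),220)]:
    a=onz(S,*f(*s),z);b=onz(D,*g(*d),z)
    o1,d1=ray(S,*f(*s));o2,d2=ray(D,*g(*d));A=np.c_[d1,-d2];k=np.linalg.lstsq(A,o2-o1,rcond=None)[0]
    print(n,a.round(1),b.round(1),'tri',((o1+d1*k[0]+o2+d2*k[1])/2).round(1),'gap',np.linalg.norm(o1+d1*k[0]-o2-d2*k[1]).round(1))
E
```

```text
pivot [652.1 -59.2 238. ] [660.2 -68.4 238. ] tri [656.  -58.4 244.3] gap 3.3
hstart [ 511.3 -109.4  238. ] [ 518.5 -111.7  238. ] tri [ 516.4 -107.   242.4] gap 1.0
hend [ 429. -138.  238.] [ 430.1 -140.8  238. ] tri [ 429.6 -138.   239.3] gap 1.4
lockhub [590.8 100.2 284. ] [588.7 100.5 284. ] tri [589.4  99.7 282.9] gap 0.6
locktip [660.7  65.6 288. ] [661.3  64.  288. ] tri [660.9  65.3 288.6] gap 1.0
ctip [590.9 210.3 220. ] [587.9 205.  220. ] tri [588.6 208.1 219.9] gap 5.5
```

>>> arm_command(deltas=[[[1,0.1,0.25,0.2,0],[1,0.2,0.33,0.1,0],[1,0.2,0.33,0.1,0],[1,0.2,0.33,0.1,0],[1,0.2,0.33,0.1,0],[1,0.2,0.33,0.1,0],[1,0.2,0.33,0.1,0],[1,0.2,0.33,0.1,0],[1,0.2,0.33,0.1,0]]])

```text
t: 0.9
eef_pos: [411.0, -278.2, 279.7]
tcp_rot: [-3.133, 0.001, 0.386]
ft_force: [-0.2, 0.4, -0.1]
opening: 0.426
```

>>> arm_command(deltas=[[[1,0.2,0.26,0,0],[1,0.2,0.26,0,0],[1,0.2,0.26,0,0],[1,0.1,0.12,0,0],[1,0,0,0,0],[1,0,0,0,0],[1,0,0,0,0]]])

```text
t: 1.48
eef_pos: [485.8, -176.8, 282.2]
tcp_rot: [-3.135, -0.002, 0.394]
ft_force: [-0.1, -0.2, 0.3]
opening: 0.008
```

```bash
python3 - <<'E'
from h import *
s=env.state();print(s['eef_pos'],s['tcp_rot'],s['opening'])
snap('scene','s1.png');snap('wrist','w1.png')
E
```

```text
[ 485.84346747 -176.84553174  282.20496197] [-3.13515833e+00 -1.65443605e-03  3.94261698e-01] 0.008261050529828255
```

View pics/s1.png

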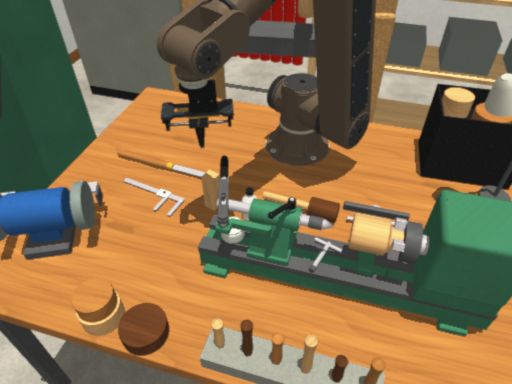

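View pics/w1.png

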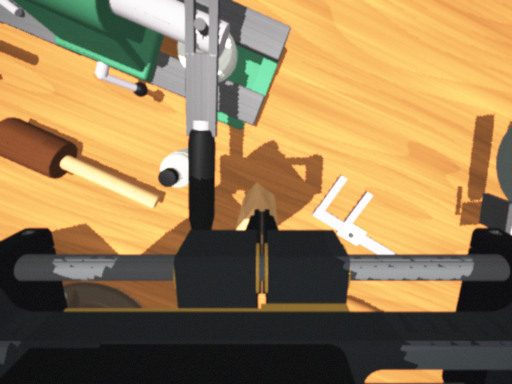

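```bash
python3 - <<'E'
from h import *
from scipy.spatial.transform import Rotation as Ro
s=env.state();c=env.read_camera('wrist')
T=np.eye(4);T[:3,:3]=Ro.from_euler('xyz',s['tcp_rot']).as_matrix();T[:3,3]=s['eef_pos']
M=T@np.array(c['tool_from_camera'])
for u,v in [(201,124),(201,230),(200,25),(201,170)]:
    d=M[:3,:3]@[(u-c['cx'])/c['fx'],(v-c['cy'])/c['fy'],1];o=M[:3,3]
    print(u,v,(o+d*(238-o[2])/d[2]).round(1))
E
```

```text
201 124 [ 521.3 -106.3  238. ]
201 230 [ 428.6 -138.8  238. ]
200 25 [592.8 -80.4 238. ]
201 170 [ 483.3 -119.6  238. ]
```

>>> arm_command(deltas=[[[1,0,0,-0.25,0],[1,0,0,-0.25,0],[1,0,0,-0.17,0],[1,0,0,0,0],[1,0,0,0,0]]])

```text
t: 2.05
eef_pos: [483.9, -181.9, 214.6]
tcp_rot: [-3.138, -0.004, 0.386]
ft_force: [-1.0, 0.4, 0.0]
opening: 0.004
```

>>> arm_command(deltas=[[[1,-0.06,0.15,0,0],[1,0,0,0,0]]])

```text
t: 2.22
eef_pos: [477.4, -167.3, 215.8]
tcp_rot: [-3.139, -0.004, 0.383]
ft_force: [0.5, -1.2, 0.4]
opening: 0.002
```

```bash
python3 - <<'E'
import numpy as np
for th in np.r_[-.1:.9:.1]:
    a=np.radians(199.3)-th; u=np.array([np.cos(a),np.sin(a)]);n=np.array([u[1],-u[0]])
    print(round(th,2),(np.array([657,-60])+198*u-24*n).round(1), 'yaw',round(.34-th,2))
E
```

```text
-0.1 [ 487.7 -165.5] yaw 0.44
0.0 [ 478.1 -148.1] yaw 0.34
0.1 [ 470.2 -129.8] yaw 0.24
0.2 [ 464.1 -110.8] yaw 0.14
0.3 [460.  -91.3] yaw 0.04
0.4 [457.9 -71.5] yaw -0.06
0.5 [457.7 -51.5] yaw -0.16
0.6 [459.6 -31.7] yaw -0.26
0.7 [463.4 -12.1] yaw -0.36
0.8 [469.1   7. ] yaw -0.46
```

>>> arm_command(deltas=[[[1,0,0.1,0,-0.03],[1,0,0.1,0,-0.03],[1,-0.04,0.1,0,-0.06],[1,-0.04,0.1,0,-0.06],[1,-0.03,0.1,0,-0.06],[1,-0.03,0.1,0,-0.06],[1,-0.02,0.1,0,-0.06],[1,-0.02,0.1,0,-0.06]]])

```text
t: 2.88
eef_pos: [460.1, -84.9, 225.2]
tcp_rot: [3.136, -0.016, 0.039]
ft_force: [-0.1, 0.4, 0.2]
opening: 0.002
```

```bash
python3 - <<'E'
from h import *
s=env.state();print(s['eef_pos'],s['tcp_rot'],s['ft_force'])
snap('scene','s2.png');snap('wrist','w2.png')
E
```

```text
[460.13553159 -84.86811599 225.16365511] [ 3.13632959 -0.01595979  0.03854577] [-0.05453796  0.36329961  0.23034682]
```

View pics/s2.png

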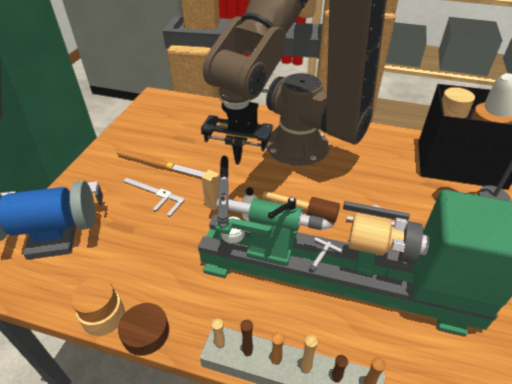

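View pics/w2.png

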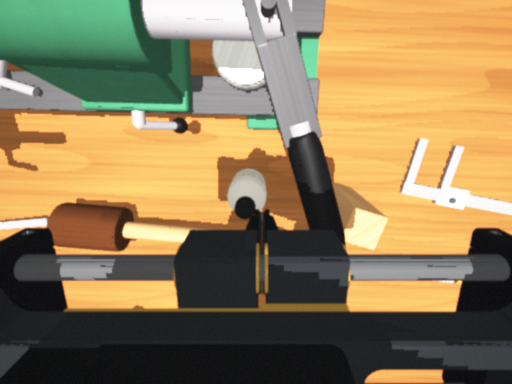

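```bash
python3 - <<'E'
from h import *
import pickle
from scipy.spatial.transform import Rotation as Ro
s=env.state();c=env.read_camera('wrist')
S=env.read_camera('scene');D=snap('side','d2.png')
print('tcp proj',proj(S,s['eef_pos']),proj(D,s['eef_pos']))
T=np.eye(4);T[:3,:3]=Ro.from_euler('xyz',s['tcp_rot']).as_matrix();T[:3,3]=s['eef_pos']
M=T@np.array(c['tool_from_camera'])
for u,v in [(302,130),(332,240),(268,10)]:
    d=M[:3,:3]@[(u-c['cx'])/c['fx'],(v-c['cy'])/c['fy'],1];o=M[:3,3]
    print(u,v,(o+d*(238-o[2])/d[2]).round(1))
a=S['frame'][100:250,160:340,::-1];b=D['frame'][80:230,180:360,::-1]
cv2.imwrite('pics/z2.png',np.hstack([cv2.resize(a,(400,333)),cv2.resize(b,(400,333))]))
p=pickle.load(open('scene0.pkl','rb'))['frame'];print(np.abs(p[195:250,200:330].astype(int)-S['frame'][195:250,200:330]).max(2).mean())
E
```

```text
tcp proj (np.float64(238.14032545091487), np.float64(169.9140610468706)) (np.float64(285.2691484950889), np.float64(151.30666615667096))
302 130 [ 520.3 -108.8  238. ]
332 240 [ 442.2 -136.9  238. ]
268 10 [590.1 -83.  238. ]
8.037622377622377
```

View pics/z2.png

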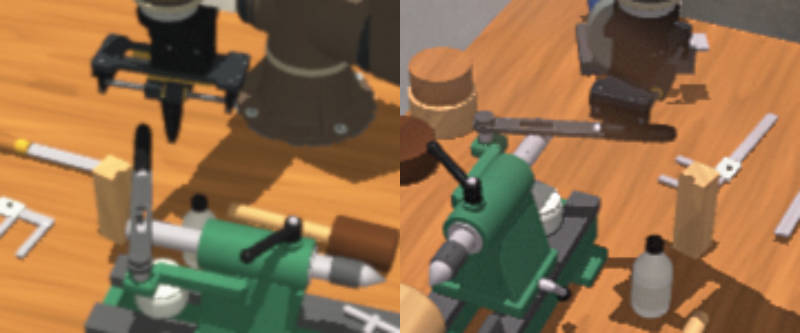

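```bash
python3 - <<'E'
from h import *
import pickle
S0=pickle.load(open('scene0.pkl','rb'))
print(proj(S0,[485.8,-176.8,282.2]), proj(S0,[460,-85,245]))
D=env.read_camera('side');S=env.read_camera('scene')
cv2.imwrite('pics/d2z.png',cv2.resize(D['frame'][60:180,220:364,::-1],(720,600),interpolation=2))
cv2.imwrite('pics/s2z.png',cv2.resize(S['frame'][90:210,180:324,::-1],(720,600),interpolation=2))
E
```

```text
(np.float64(203.03479387189324), np.float64(154.1008469427136)) (np.float64(237.71539583903987), np.float64(164.60844584352685))
```

View pics/d2z.png

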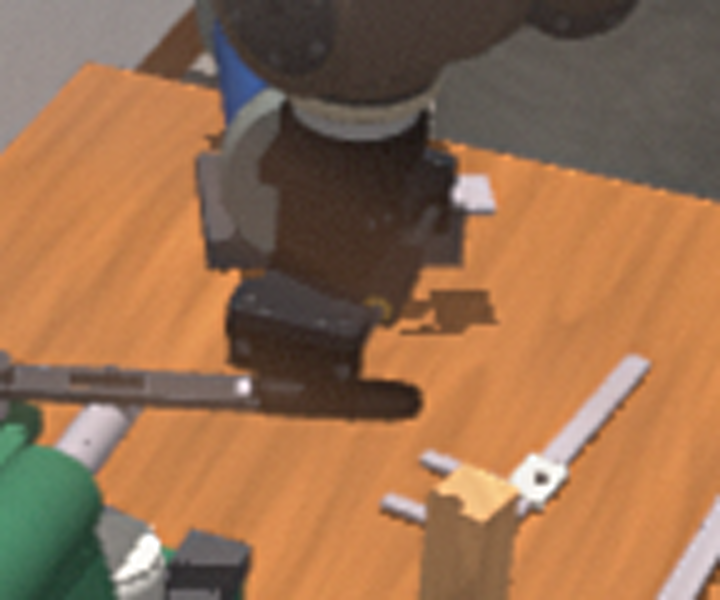

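View pics/s2z.png

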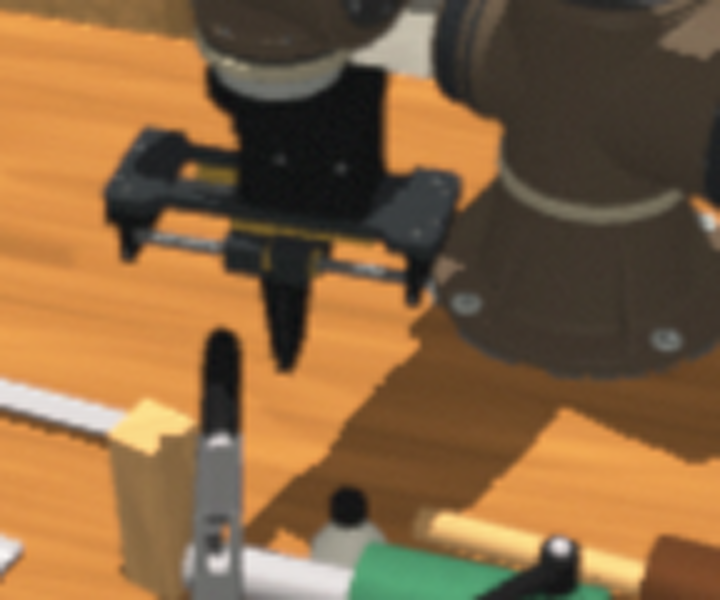

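```bash
python3 - <<'E'
from h import *
s=env.state();c=env.read_camera('wrist')
C=np.linalg.inv(np.array(c['tool_from_camera']))
for k in (0,-10,-20,-27,-35):
    p=C@[0,0,k,1]; print(k,(c['fx']*p[0]/p[2]+c['cx']).round(1),(c['fy']*p[1]/p[2]+c['cy']).round(1))
S=env.read_camera('scene');D=env.read_camera('side')
for k in (0,10,20,27,35):
    X=np.array(s['eef_pos'])+[0,0,k];print(k,proj(S,X),proj(D,X))
print(np.array(c['tool_from_camera']).round(2))
cv2.imwrite('pics/w2z.png',cv2.resize(c['frame'][190:310,190:334,::-1],(720,600),interpolation=2)*2)
E
```

```text
0 261.4 208.4
-10 261.4 213.1
-20 261.4 218.4
-27 261.4 222.4
-35 261.4 227.3
0 (np.float64(237.64955481854554), np.float64(170.16181218721985)) (np.float64(285.37078765800186), np.float64(151.31132451249547))
10 (np.float64(237.52068605554015), np.float64(167.524602965412)) (np.float64(285.5328403525124), np.float64(148.4563140756935))
20 (np.float64(237.39028375400926), np.float64(164.85601094883503)) (np.float64(285.6964548557322), np.float64(145.57378802010695))
27 (np.float64(237.29807496760776), np.float64(162.96902254172562)) (np.float64(285.8119264157542), np.float64(143.53943425627432))
35 (np.float64(237.1917444978399), np.float64(160.79304374832853)) (np.float64(285.9448547514618), np.float64(141.19753067399859))
[[ 0.0000e+00 -9.6000e-01 -2.6000e-01  7.4080e+01]
 [ 1.0000e+00  0.0000e+00 -0.0000e+00  1.9000e-01]
 [ 0.0000e+00 -2.6000e-01  9.6000e-01 -2.0201e+02]
 [ 0.0000e+00  0.0000e+00  0.0000e+00  1.0000e+00]]
```

View pics/w2z.png

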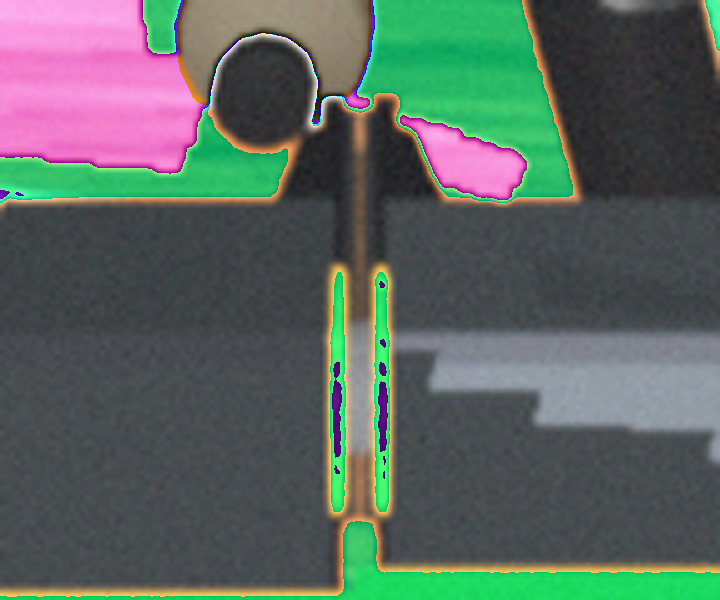

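>>> arm_command(deltas=[[[1,0,0,0.3,0],[1,0,0,0.3,0],[1,0.04,-0.2,0.05,0.09],[1,0.04,-0.2,0,0.09],[1,0.06,-0.2,0,0.09],[1,0.06,-0.2,0,0.09],[1,0.06,-0.2,0,0.06],[1,0,0,0,0]]])

```text
t: 4.05
eef_pos: [486.3, -191.1, 292.1]
tcp_rot: [3.136, -0.012, 0.39]
ft_force: [-0.7, 1.2, 0.2]
opening: 0.003
```

>>> arm_command(deltas=[[[1,0,0,-0.3,0],[1,0,0,-0.3,0],[1,0,0,-0.3,0],[1,0,0,-0.05,0],[1,0,0,0,0],[1,0,0,0,0]]])

```text
t: 4.55
eef_pos: [486.1, -192.0, 195.3]
tcp_rot: [3.135, -0.013, 0.383]
ft_force: [0.7, -0.1, 0.4]
opening: -0.003
```

```bash
python3 - <<'E'
from h import *
s=env.state();print(s['eef_pos'],s['tcp_rot'],s['ft_force'])
S=env.read_camera('scene');D=env.read_camera('side')
print(proj(S,s['eef_pos']),proj(D,s['eef_pos']))
cv2.imwrite('pics/3.png',np.hstack([cv2.resize(x[:,:,::-1],(400,333),interpolation=2) for x in (S['frame'][90:210,160:304],D['frame'][60:180,220:364])]))
E
```

```text
[ 486.07663231 -192.0381941   195.28853482] [ 3.13472533 -0.01315794  0.38345331] [ 0.73474758 -0.08114021  0.39635558]
(np.float64(201.00418890697924), np.float64(176.37980066170138)) (np.float64(289.6126673418803), np.float64(136.62174553303694))
```

View pics/3.png

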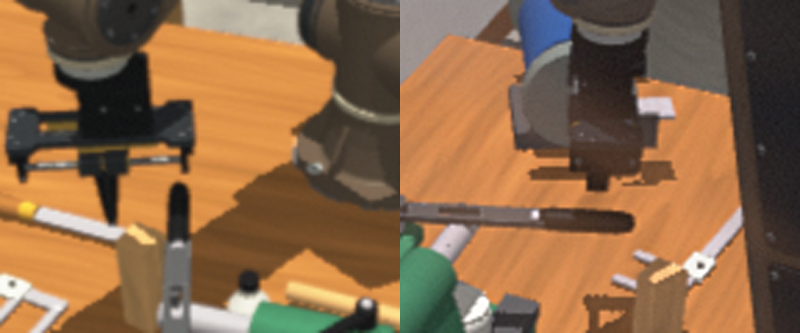

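>>> arm_command(deltas=[[[1,0,0,-0.13,0],[1,-0.04,0.15,0,0],[1,-0.04,0.12,0,0],[1,0,0,0,0]]])

```text
t: 4.98
eef_pos: [479.9, -164.2, 188.1]
tcp_rot: [3.127, -0.02, 0.383]
ft_force: [0.3, 0.1, -0.6]
opening: 0.005
```

>>> arm_command(deltas=[[[1,0,0.1,-0.06,-0.03],[1,0,0.08,-0.02,0],[1,-0.04,0.08,-0.01,-0.06],[1,-0.04,0.08,-0.01,-0.06]]])

```text
t: 5.32
eef_pos: [474.1, -129.0, 182.4]
tcp_rot: [3.12, -0.026, 0.266]
ft_force: [0.7, -2.3, 1.3]
opening: 0.006
```

```bash
python3 - <<'E'
from h import *
s=env.state();print(s['eef_pos'],s['tcp_rot'],s['ft_force'])
S=env.read_camera('scene');D=env.read_camera('wrist')
cv2.imwrite('pics/4.png',np.hstack([cv2.resize(x[:,:,::-1],(400,333),interpolation=2) for x in (S['frame'][90:210,160:304],D['frame'])]))
E
```

```text
[ 474.14394704 -129.04622187  182.41050331] [ 3.11983985 -0.02620371  0.26592769] [ 0.72355344 -2.32175898  1.27465499]
```

View pics/4.png

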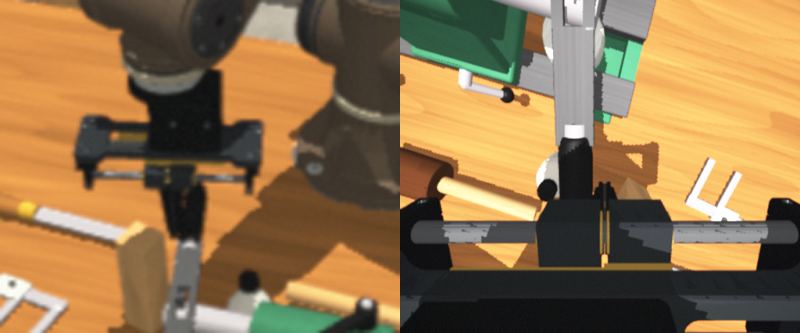

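>>> arm_command(deltas=[[[1,-0.03,0.1,-0.01,-0.06],[1,-0.03,0.1,-0.01,-0.06],[1,-0.02,0.1,-0.01,-0.06],[1,-0.02,0.1,-0.01,-0.06],[1,-0.01,0.1,-0.01,-0.06],[1,-0.01,0.1,-0.01,-0.06]]])

```text
t: 5.92
eef_pos: [463.8, -70.9, 180.5]
tcp_rot: [3.113, -0.03, -0.012]
ft_force: [-0.1, -2.5, 2.0]
opening: 0.003
```

```bash
python3 - <<'E'
from h import *
s=env.state();print(s['eef_pos'],s['tcp_rot'],s['ft_force'])
S=env.read_camera('scene');D=env.read_camera('wrist')
cv2.imwrite('pics/5.png',np.hstack([cv2.resize(x[:,:,::-1],(400,333),interpolation=2) for x in (S['frame'][90:290,160:400],D['frame'])]))
E
```

```text
[463.77467173 -70.94662981 180.5070063 ] [ 3.11344612 -0.03035836 -0.01167741] [-0.10566538 -2.52498893  2.0325062 ]
```

View pics/5.png

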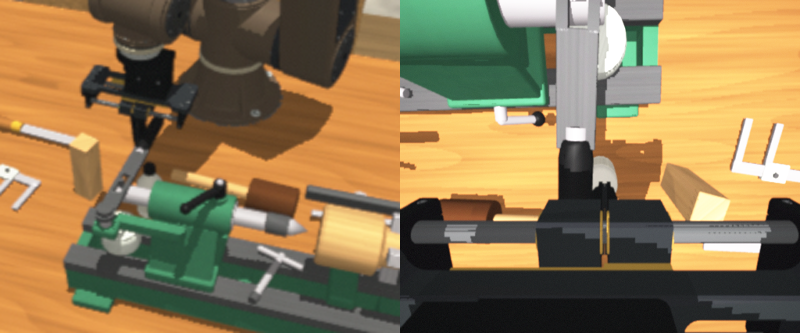

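>>> arm_command(deltas=[[[1,0,0.1,-0.01,-0.06],[1,0,0.1,-0.01,-0.06],[1,0,0.1,-0.01,-0.06],[1,0.01,0.1,-0.01,-0.06],[1,0.01,0.1,-0.01,-0.06],[1,0.02,0.1,-0.01,-0.06]]])

```text
t: 6.52
eef_pos: [469.6, -14.7, 177.0]
tcp_rot: [3.108, -0.033, -0.283]
ft_force: [-28.2, -87.0, 15.6]
opening: 0.007
```

>>> arm_command(deltas=[[[1,0.02,0.06,-0.01,-0.04],[1,0.02,0.06,-0.01,-0.04]]])

```text
t: 6.68
eef_pos: [468.2, -16.3, 177.2]
tcp_rot: [3.079, -0.028, -0.335]
ft_force: [-29.1, -61.9, 24.6]
opening: 0.005
```

```bash
python3 - <<'E'
from h import *
s=env.state();print(s['eef_pos'],s['tcp_rot'],s['ft_force'])
S=env.read_camera('scene');D=env.read_camera('wrist')
cv2.imwrite('pics/6.png',np.hstack([cv2.resize(x[:,:,::-1],(400,333),interpolation=2) for x in (S['frame'][150:250,210:330],D['frame'])]))
E
```

```text
[468.16965366 -16.29658959 177.23991873] [ 3.07857207 -0.02758982 -0.33469281] [-29.07031731 -61.94440555  24.59793129]
```

View pics/6.png

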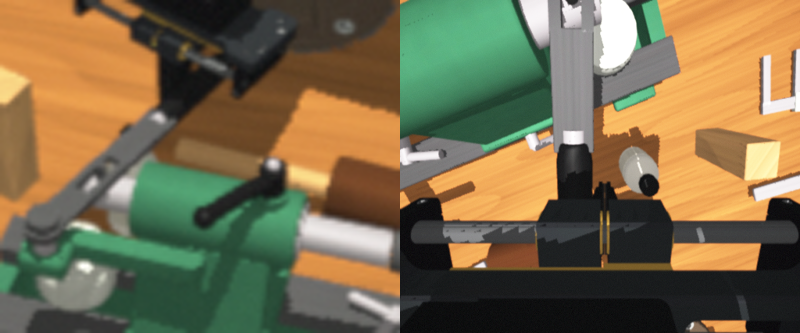

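>>> arm_command(deltas=[[[1,-0.02,-0.1,0,0],[1,-0.05,-0.15,0,0],[1,0,0,0,0]]])

```text
t: 7.03
eef_pos: [460.4, -46.7, 178.6]
tcp_rot: [3.075, -0.026, -0.326]
ft_force: [-0.4, -0.3, -0.2]
opening: 0.005
```

```bash
python3 - <<'E'
from h import *
import pickle
from scipy.spatial.transform import Rotation as Ro
s=env.state();print(s['eef_pos'],s['tcp_rot'],s['ft_force'])
c=env.read_camera('wrist')
S=env.read_camera('scene');D=env.read_camera('side')
pickle.dump((s,S,D,c),open('7.pkl','wb'))
cv2.imwrite('pics/7.png',np.hstack([cv2.resize(x[:,:,::-1],(400,333),interpolation=2) for x in (S['frame'][180:280,250:390],D['frame'][120:270,140:320])]))
cv2.imwrite('pics/7w.png',c['frame'][:,:,::-1])
E
```

```text
[460.36534643 -46.7355398  178.62881094] [ 3.07485628 -0.02644297 -0.3261687 ] [-0.39084721 -0.26296728 -0.15256267]
```

View pics/7.png

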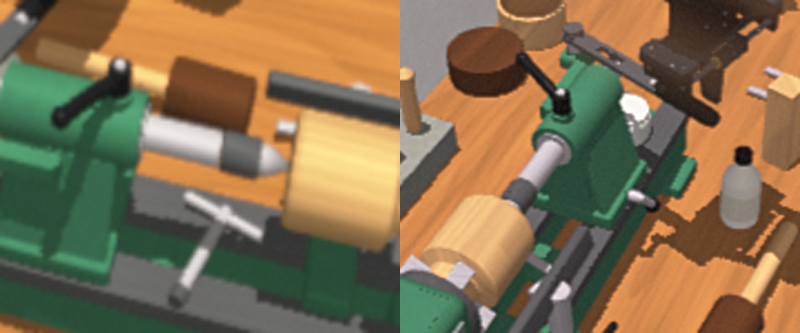

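View pics/7w.png

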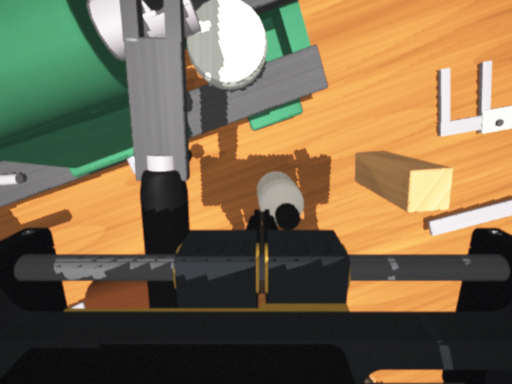

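```bash
python3 - <<'E'
from h import *
import pickle
from scipy.spatial.transform import Rotation as Ro
s,S,D,c=pickle.load(open('7.pkl','rb'))
T=np.eye(4);T[:3,:3]=Ro.from_euler('xyz',s['tcp_rot']).as_matrix();T[:3,3]=s['eef_pos']
M=T@np.array(c['tool_from_camera'])
P=[]
for u,v in [(160.5,164),(166,230),(154.5,45)]:
    d=M[:3,:3]@[(u-c['cx'])/c['fx'],(v-c['cy'])/c['fy'],1];o=M[:3,3]
    P.append(o+d*(238-o[2])/d[2]);print(u,v,P[-1].round(1))
d=P[0]-P[1];print(np.degrees(np.arctan2(d[1],d[0])));d=P[2]-P[0];print(np.degrees(np.arctan2(d[1],d[0])))
piv=np.array([657,-60,238]);d=piv-P[0];print('via pivot',np.degrees(np.arctan2(d[1],d[0])),np.linalg.norm(d))
# side view handle: zoom px
g=lambda U,V:(140+(U-400)*.45,120+V*.45)
a=onz(D,*g(655,85),238);b=onz(D,*g(714,115),238);e=onz(D,*g(573,32),238);print(a,b,e)
d=piv-b;print(np.degrees(np.arctan2(d[1],d[0])),np.linalg.norm(d))
# centre travel, tip now
f=lambda U,V:(250+U*.35,180+V*.3)
print(onz(S,*f(289,163),220))
E
```

```text
160.5 164 [520.4  -9.3 238. ]
166 230 [486.6   2.3 238. ]
154.5 45 [572.  -28.8 238. ]
-18.953221611225526
-20.777652551244934
via pivot -20.37962084011274 145.73048279960804
[518.78060122  -7.5691874  238.        ] [433.35495041  15.58814985 238.        ] [657.880799   -63.86008985 238.        ]
-18.674361861830576 236.07345594902273
[587.8391546  256.38765314 220.        ]
```

```bash
python3 - <<'E'
from h import *
import pickle
s,S,D,c=pickle.load(open('7.pkl','rb'))
cv2.imwrite('pics/8.png',np.hstack([cv2.resize(x[:,:,::-1],(400,400),interpolation=2) for x in (S['frame'][205:255,315:365],D['frame'][170:230,170:230])]))
E
```

```text
(no output)
```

View pics/8.png

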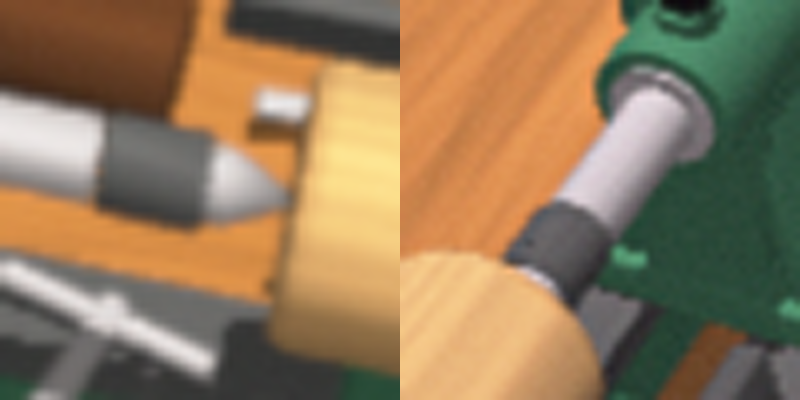

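```bash
python3 - <<'E'
from h import *
import pickle
s,S,D,c=pickle.load(open('7.pkl','rb'))
for Y in (246,250,254,258,262):
    P=np.array([proj(S,[589+46*np.cos(a),Y,220+46*np.sin(a)]) for a in np.radians(np.arange(0,360,15))])
    t=P[P[:,1].argmin()];b=P[P[:,1].argmax()];ctr=proj(S,[589,Y,220])
    z=lambda p:((np.array(p)+.5-[315,205])*8).round(0)
    print(Y,'top',z(t),'bot',z(b),'ctr',z(ctr),'leftat215',z(P[(np.abs(P[:,1]-(205+25))).argmin()]))
E
```

```text
246 top [289.  47.] bot [230. 335.] ctr [259. 191.] leftat215 [261. 199.]
250 top [301.  49.] bot [243. 338.] ctr [272. 194.] leftat215 [274. 201.]
254 top [314.  52.] bot [256. 341.] ctr [285. 196.] leftat215 [288. 204.]
258 top [327.  55.] bot [269. 343.] ctr [298. 199.] leftat215 [301. 207.]
262 top [340.  57.] bot [281. 346.] ctr [311. 202.] leftat215 [315. 210.]
```

>>> arm_command(deltas=[[[1,0.03,0.15,0,-0.06],[1,0.02,0.08,0,0],[1,0,0.04,0,0],[1,0.01,0.03,0,0]]])

```text
t: 7.52
eef_pos: [467.1, -16.7, 178.4]
tcp_rot: [3.066, -0.027, -0.365]
ft_force: [-15.2, -64.6, 5.4]
opening: 0.006
```

>>> arm_command(deltas=[[[1,0.01,0.03,0,0]]])

```text
t: 7.6
eef_pos: [466.9, -17.6, 178.5]
tcp_rot: [3.056, -0.026, -0.359]
ft_force: [-10.9, -40.7, 4.9]
opening: 0.001
```

>>> arm_command(deltas=[[[1,0.01,0.03,0,0]]])

```text
t: 7.68
eef_pos: [466.7, -18.1, 178.7]
tcp_rot: [3.048, -0.025, -0.354]
ft_force: [-8.6, -34.4, 3.7]
opening: 0.003
```

>>> arm_command(deltas=[[[1,0.01,0.03,0,0]]])

```text
t: 7.77
eef_pos: [466.5, -18.6, 178.8]
tcp_rot: [3.039, -0.024, -0.349]
ft_force: [-8.9, -34.3, 2.2]
opening: 0.004
```

>>> arm_command(deltas=[[[1,-0.03,-0.15,0,0],[1,-0.03,-0.15,0,0],[1,0,-0.02,0.2,0],[1,0,0,0.35,0],[1,0,0,0.35,0],[1,0,0,0.35,0],[1,0,0,0.35,0],[1,0,0,0.2,0],[1,0,0,0,0]]])

```text
t: 8.52
eef_pos: [457.5, -49.0, 365.5]
tcp_rot: [3.037, -0.015, -0.323]
ft_force: [0.2, 0.5, -0.1]
opening: 0.001
```

>>> arm_command(deltas=[[[1,0.1,0.3,0,0.08],[1,0.1,0.3,0,0.08],[1,0.1,0.3,0,0.08],[1,0.15,0.3,0,0.08],[1,0.15,0.3,0,0.08],[1,0.15,0.3,0,0.06],[1,0.15,0.3,0,0],[1,0.15,0.2,0,0],[1,0,0,0,0]]])

```text
t: 9.27
eef_pos: [563.8, 196.2, 359.3]
tcp_rot: [3.036, -0.011, 0.075]
ft_force: [0.9, -0.4, -0.4]
opening: 0.008
```

```bash
python3 - <<'E'
from h import *
s=env.state();print(s['t'],s['eef_pos'],s['tcp_rot'],s['ft_force'])
c=snap('wrist','w9.png')
E
```

```text
9.2667 [563.76022174 196.23766619 359.30707935] [ 3.03633101 -0.01089678  0.07520235] [ 0.86367877 -0.43731815 -0.36477697]
```

View pics/w9.png

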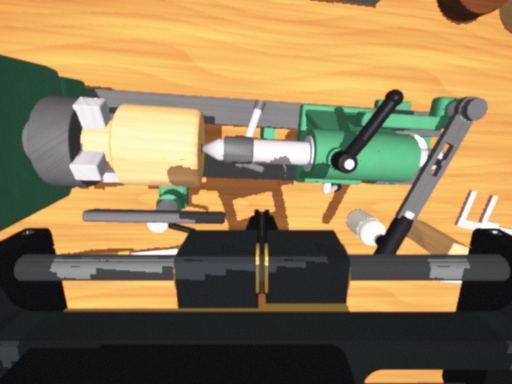

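```bash
python3 - <<'E'
from h import *
a=cv2.imread('pics/w9.png')
cv2.imwrite('pics/w9z.png',cv2.resize(a[120:180,180:260],(800,600),interpolation=cv2.INTER_CUBIC))
from scipy.spatial.transform import Rotation as Ro
s=env.state();c=env.read_camera('wrist')
T=np.eye(4);T[:3,:3]=Ro.from_euler('xyz',s['tcp_rot']).as_matrix();T[:3,3]=s['eef_pos']
M=T@np.array(c['tool_from_camera'])
def w(u,v,z):
    d=M[:3,:3]@[(u-c['cx'])/c['fx'],(v-c['cy'])/c['fy'],1];o=M[:3,3];return (o+d*(z-o[2])/d[2]).round(1)
print('tip',w(204,149,220),'hub',w(348,162,284),'locktip',w(396,96,289),'pivot',w(472,108,242),'h',w(388,245,238),'barrel end',w(312,150,220))
print('rim', w(206,107,225),w(204,187,215))
E
```

```text
tip [586.  250.9 220. ] hub [590.2  99.4 284. ] locktip [657.9  63.3 289. ] pivot [656.3 -61.4 242. ] h [475.5   6.8 238. ] barrel end [592.7 119.6 220. ]
rim [634.3 249.3 225. ] [537.9 250.2 215. ]
```

View pics/w9z.png

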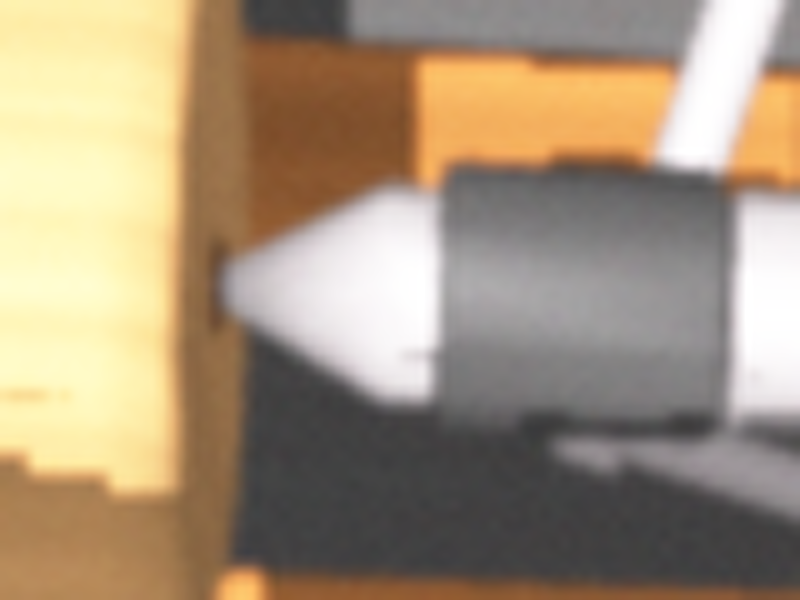

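>>> arm_command(deltas=[[[1,0.25,-0.2,0,0],[1,0.25,-0.2,0,0],[1,0.25,-0.2,0,0],[1,0.2,-0.15,0,0],[1,0.05,-0.03,0,0],[1,0,0,0,0]]])

```text
t: 9.87
eef_pos: [661.6, 108.9, 359.1]
tcp_rot: [3.035, -0.008, 0.079]
ft_force: [-0.2, 0.2, 0.0]
opening: 0.002
```

```bash
python3 - <<'E'
from h import *
s=env.state();print(s['t'],s['eef_pos'],s['tcp_rot'],s['ft_force'])
S=env.read_camera('scene');D=env.read_camera('wrist')
cv2.imwrite('pics/10.png',np.hstack([cv2.resize(x[:,:,::-1],(400,333),interpolation=2) for x in (S['frame'][120:270,180:360],D['frame'])]))
E
```

```text
9.8667 [661.61479832 108.87307707 359.06210342] [ 3.03492411 -0.00783906  0.07878061] [-0.18769764  0.24054093  0.03189213]
```

View pics/10.png

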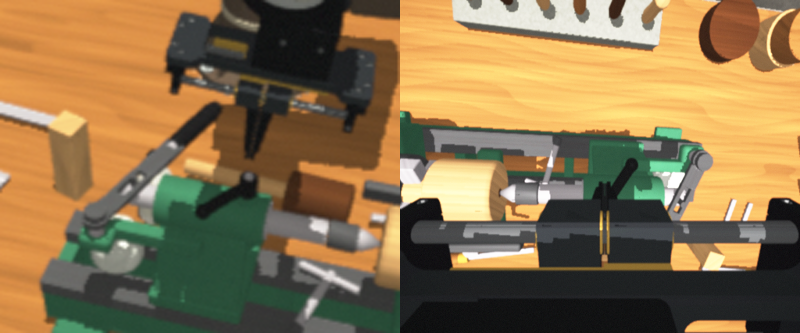

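>>> arm_command(deltas=[[[1,0,0,-0.3,0],[1,0,0,-0.3,0],[1,0,0,-0.3,0],[1,0,0,-0.22,0],[1,0,0,0,0],[1,0,0,0,0]]])

```text
t: 10.47
eef_pos: [654.1, 115.1, 249.1]
tcp_rot: [3.036, -0.015, 0.086]
ft_force: [-0.1, 0.7, 0.8]
opening: 0.006
```

```bash
python3 - <<'E'
from h import *
s=env.state();print(s['t'],s['eef_pos'],s['tcp_rot'],s['ft_force'])
S=env.read_camera('scene');D=env.read_camera('side');print(proj(S,s['eef_pos']),proj(D,s['eef_pos']))
cv2.imwrite('pics/11.png',np.hstack([cv2.resize(x[:,:,::-1],(400,400),interpolation=2) for x in (S['frame'][140:240,230:330],D['frame'][100:200,150:250])]))
E
```

```text
10.4667 [654.06277714 115.09486648 249.07745751] [ 3.0364943  -0.01502677  0.08583657] [-0.13533121  0.65691324  0.78299878]
(np.float64(290.6138582481731), np.float64(228.41534738955292)) (np.float64(187.5889980139053), np.float64(168.85840519170944))
```

View pics/11.png

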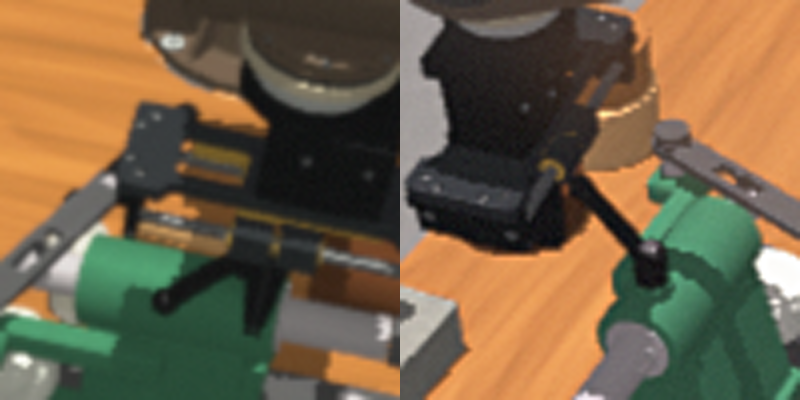

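```bash
python3 - <<'E'
from h import *
S=env.read_camera('scene');D=env.read_camera('side')
o1,d1=ray(S,292.9,222.6)
for q in [(183,153.5),(184,155)]:
    o2,d2=ray(D,*q);k=np.linalg.lstsq(np.c_[d1,-d2],o2-o1,rcond=None)[0];a=o1+d1*k[0];b=o2+d2*k[1];print((a+b)/2,np.linalg.norm(a-b))
E
```

```text
[666.7309152  117.42888719 291.68119594] 12.032158159412068
[663.92553946 117.27545853 288.05371914] 11.111806253807984
```

>>> arm_command(deltas=[[[1,0,0,-0.1,0],[1,0.02,-0.1,-0.01,0],[1,0,-0.1,0,0]]])

```text
t: 10.92
eef_pos: [658.2, 95.2, 241.1]
tcp_rot: [3.037, -0.023, 0.087]
ft_force: [0.5, 0.2, -0.6]
opening: 0.006
```

```bash
python3 - <<'E'
from h import *
s=env.state();print(s['t'],s['eef_pos'],s['tcp_rot'],s['ft_force'])
S=env.read_camera('scene');D=env.read_camera('side')
cv2.imwrite('pics/12.png',np.hstack([cv2.resize(x[:,:,::-1],(400,400),interpolation=2) for x in (S['frame'][160:240,240:320],D['frame'][120:200,160:240])]))
E
```

```text
10.9167 [658.22167813  95.15962197 241.13634807] [ 3.03677545 -0.02255231  0.0872943 ] [ 0.47946376  0.15848935 -0.63729259]
```

View pics/12.png

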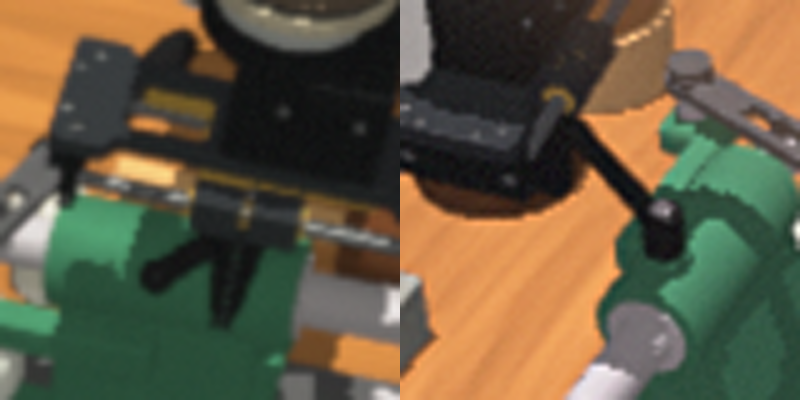

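```bash
python3 - <<'E'
import numpy as np
p=None
for a in range(-2,-150,-10):
    q=np.array([590+61*np.cos(np.radians(a)),97+61*np.sin(np.radians(a))]);print(a,q.round(0),None if p is None else (q-p).round(1));p=q
E
```

```text
-2 [651.  95.] None
-12 [650.  84.] [ -1.3 -10.6]
-22 [647.  74.] [ -3.1 -10.2]
-32 [642.  65.] [-4.8 -9.5]
-42 [635.  56.] [-6.4 -8.5]
-52 [628.  49.] [-7.8 -7.3]
-62 [619.  43.] [-8.9 -5.8]
-72 [609.  39.] [-9.8 -4.2]
-82 [598.  37.] [-10.4  -2.4]
-92 [588.  36.] [-10.6  -0.6]
-102 [577.  37.] [-10.6   1.3]
-112 [567.  40.] [-10.2   3.1]
-122 [558.  45.] [-9.5  4.8]
-132 [549.  52.] [-8.5  6.4]
-142 [542.  59.] [-7.3  7.8]
```

>>> arm_command(deltas=[[[1,-0.06,-0.1,0,0],[1,-0.04,-0.1,0,0],[1,-0.05,-0.1,0,0],[1,-0.06,-0.08,0,0]]])

```text
t: 11.35
eef_pos: [636.1, 54.3, 241.1]
tcp_rot: [3.04, -0.024, 0.085]
ft_force: [2.4, 3.5, -0.1]
opening: 0.005
```

```bash
python3 - <<'E'
from h import *
s=env.state();print(s['t'],s['eef_pos'],s['tcp_rot'],s['ft_force'])
S=env.read_camera('scene');D=env.read_camera('side')
cv2.imwrite('pics/13.png',np.hstack([cv2.resize(x[:,:,::-1],(400,400),interpolation=2) for x in (S['frame'][160:240,240:320],D['frame'][120:200,160:240])]))
E
```

```text
11.35 [636.12952379  54.30036145 241.05598731] [ 3.03963338 -0.02359474  0.08511426] [ 2.42829968  3.53069879 -0.13312907]
```

View pics/13.png

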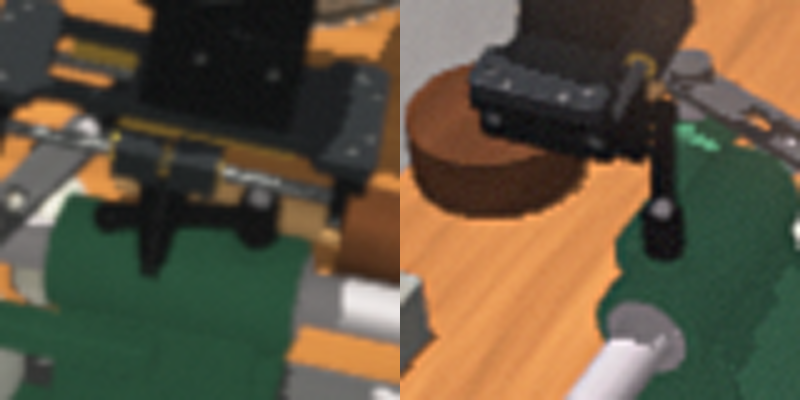

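>>> arm_command(deltas=[[[1,-0.08,-0.07,0,0],[1,-0.09,-0.06,0,0],[1,-0.1,-0.04,0,0],[1,-0.1,-0.02,0,0]]])

```text
t: 11.78
eef_pos: [599.0, 33.3, 241.9]
tcp_rot: [3.038, -0.027, 0.084]
ft_force: [3.6, 2.4, 0.1]
opening: 0.002
```

```bash
python3 - <<'E'
from h import *
s=env.state();print(s['t'],s['eef_pos'],s['tcp_rot'],s['ft_force'])
S=env.read_camera('scene');D=env.read_camera('side')
cv2.imwrite('pics/14.png',np.hstack([cv2.resize(x[:,:,::-1],(400,400),interpolation=2) for x in (S['frame'][160:240,230:310],D['frame'][120:200,160:240])]))
E
```

```text
11.7833 [598.99396668  33.30795415 241.86860081] [ 3.03843512 -0.02742772  0.08351443] [3.62607174 2.43369693 0.070378  ]
```

View pics/14.png

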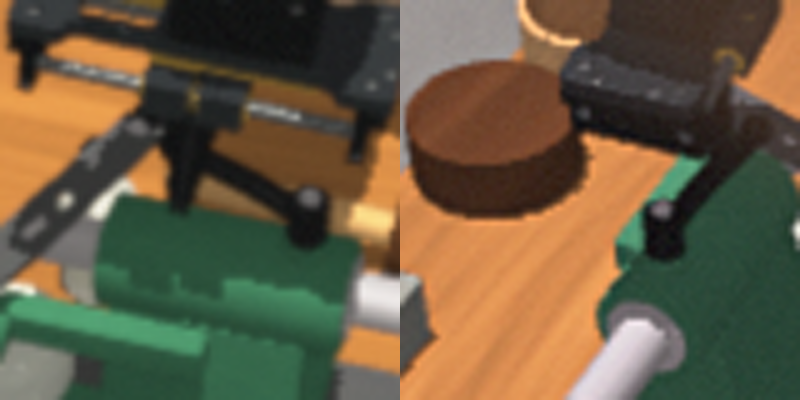

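>>> arm_command(deltas=[[[1,-0.1,0.01,0,0],[1,-0.1,0.02,0,0],[1,-0.1,0.03,0,0]]])

```text
t: 12.13
eef_pos: [569.6, 38.5, 242.6]
tcp_rot: [3.037, -0.03, 0.083]
ft_force: [4.4, 0.4, 0.5]
opening: 0.005
```

```bash
python3 - <<'E'
from h import *
s=env.state();print(s['t'],s['eef_pos'],s['tcp_rot'],s['ft_force'])
S=env.read_camera('scene');D=env.read_camera('side')
cv2.imwrite('pics/15.png',np.hstack([cv2.resize(x[:,:,::-1],(400,400),interpolation=2) for x in (S['frame'][160:240,230:310],D['frame'][120:200,160:240])]))
E
```

```text
12.1333 [569.60769369  38.53620552 242.55794919] [ 3.03672941 -0.02964475  0.0827203 ] [4.40577481 0.41598166 0.52863994]
```

View pics/15.png

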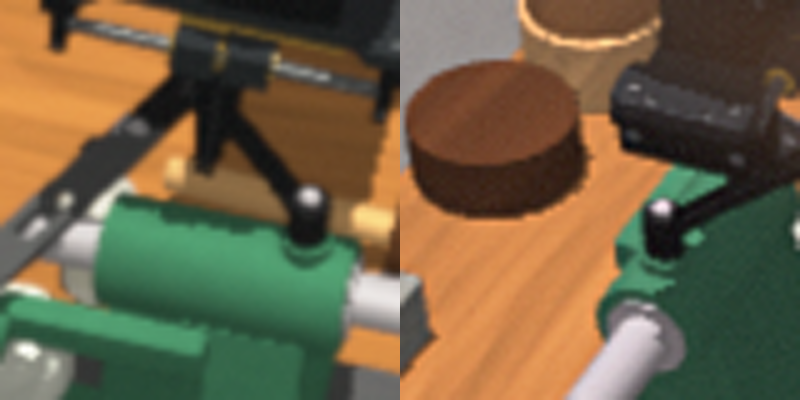

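Now smaller steps toward the stop, watching force.

>>> arm_command(deltas=[[[1,-0.08,0.04,0,0],[1,-0.07,0.05,0,0]]])

```text
t: 12.4
eef_pos: [553.6, 47.7, 242.8]
tcp_rot: [3.036, -0.029, 0.083]
ft_force: [3.3, -0.7, 0.5]
opening: 0.002
```

>>> arm_command(deltas=[[[1,-0.06,0.06,0,0]]])

```text
t: 12.48
eef_pos: [548.2, 53.1, 243.1]
tcp_rot: [3.034, -0.031, 0.084]
ft_force: [29.4, -31.2, -6.0]
opening: 0.005
```

>>> arm_command(deltas=[[[1,-0.05,0.06,0,0]]])

```text
t: 12.57
eef_pos: [547.8, 54.3, 244.2]
tcp_rot: [3.022, -0.042, 0.087]
ft_force: [46.1, -60.8, -20.8]
opening: 0.003
```

>>> arm_command(deltas=[[[1,0.03,-0.05,0,0],[1,0.08,-0.12,0,0],[1,0.05,-0.08,0,0],[1,0,0,0.3,0],[1,0,0,0.35,0],[1,0,0,0.35,0],[1,0,0,0.35,0],[1,0,0,0,0]]])

```text
t: 13.23
eef_pos: [560.6, 26.8, 381.2]
tcp_rot: [3.022, -0.029, 0.087]
ft_force: [0.9, 0.5, -0.5]
opening: 0.007
```

>>> arm_command(deltas=[[[1,-0.2,0.3,0.05,0],[1,-0.2,0.3,0,0],[1,-0.1,0.3,0,0],[1,0,0.3,0,0],[1,0,0.2,0,0],[1,0,0,0,0],[1,0,0,0,0]]])

```text
t: 13.82
eef_pos: [505.5, 171.6, 386.3]
tcp_rot: [3.027, -0.023, 0.084]
ft_force: [-0.5, -0.8, 0.1]
opening: 0.007
```

```bash
python3 - <<'E'
from h import *
from scipy.spatial.transform import Rotation as Ro
s=env.state();print(s['t'],s['eef_pos'],s['ft_force'],s['qvel'])
for n in ['wrist','scene','side']: c=snap(n,n+'16.png')
E
```

```text
13.8167 [505.46280747 171.55803485 386.2814997 ] [-0.4875934  -0.77802271  0.08140365] [ 0.02809795  0.00927485 -0.00112878  0.0136728   0.00830438  0.00956494]
```

View pics/wrist16.png

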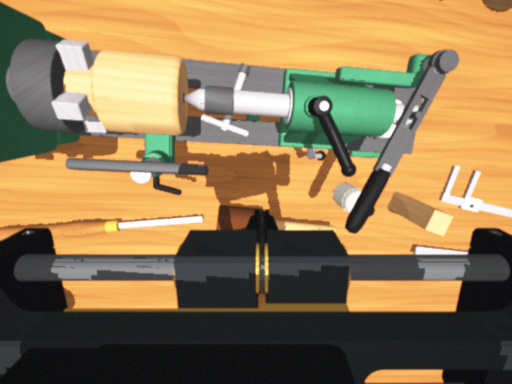

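View pics/scene16.png

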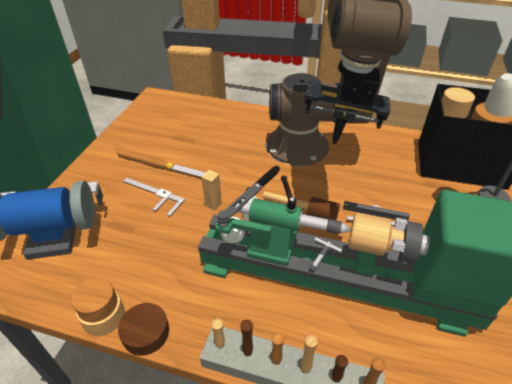

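View pics/side16.png

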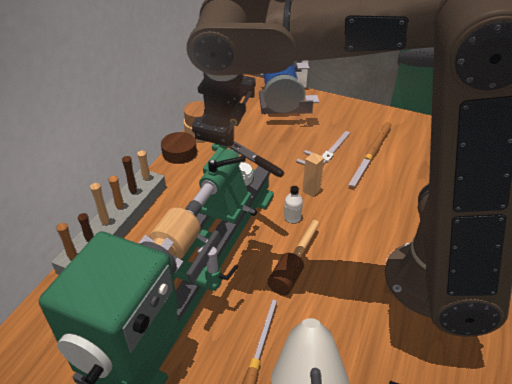

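```bash
python3 - <<'E'
from h import *
from scipy.spatial.transform import Rotation as Ro
s=env.state();c=env.read_camera('wrist')
T=np.eye(4);T[:3,:3]=Ro.from_euler('xyz',s['tcp_rot']).as_matrix();T[:3,3]=s['eef_pos']
M=T@np.array(c['tool_from_camera'])
def w(u,v,z):
    d=M[:3,:3]@[(u-c['cx'])/c['fx'],(v-c['cy'])/c['fy'],1];o=M[:3,3];return (o+d*(z-o[2])/d[2])[:2].round(1)
hub=w(322,105,284);t=w(349,170,290);p=w(447,61,242);e=w(355,224,238);ti=w(188,98,220)
print(hub,t,np.degrees(np.arctan2(*(t-hub)[::-1])),np.linalg.norm(t-hub));print(p,e,np.degrees(np.arctan2(*(p-e)[::-1])),np.linalg.norm(p-e),'tip',ti)
cv2.imwrite('pics/w16z.png',cv2.resize(c['frame'][70:130,170:250,::-1],(800,600),interpolation=2))
E
```

```text
[590.5  99.8] [523.1  61.3] -150.26427430852686 77.62093789693601
[657.9 -65.4] [439.2  16.8] -20.599098848024397 233.63760399387766 tip [588.5 248.2]
```

View pics/w16z.png

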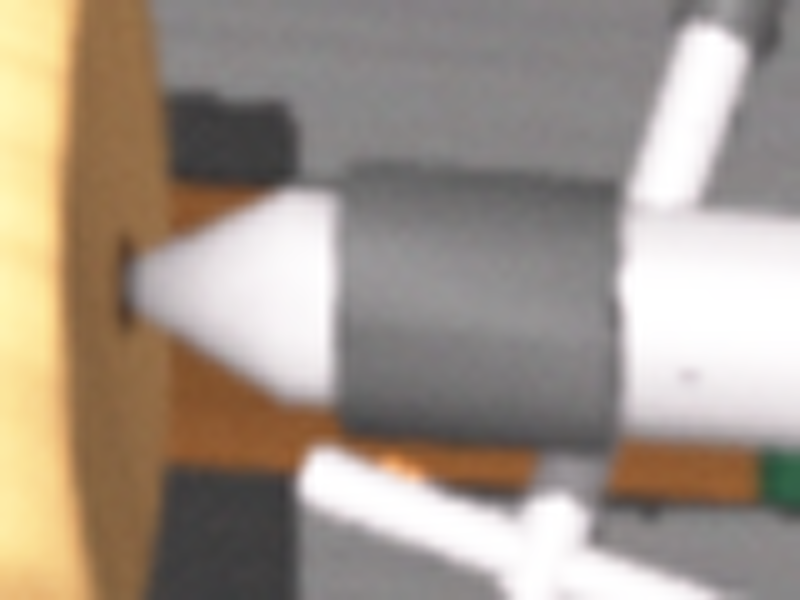

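>>> arm_command(deltas=[[[1,0,0,0,0],[1,0,0,0,0],[1,0,0,0,0]]])

```text
t: 14.27
eef_pos: [506.4, 167.8, 386.5]
tcp_rot: [3.026, -0.024, 0.078]
ft_force: [-0.0, -0.3, 0.6]
opening: 0.005
```

```bash
python3 -c "
from cell import env
print(env.state()['t'],env.state()['ft_force']);print(env.job_done())"
```

```text
14.2667 [-0.04930679 -0.28069816  0.58470841]
the job is handed in; nothing more can be done
None
```

I pushed the feed lever to its stop first, then swung the clamping lever clockwise to its stop. Both pushes used closed fingertips, and I handed the job in at about 14.3 s with the gripper clear of everything.

**Feed lever:**
- **At its stop:** a second push was blocked at the same place. The wrist pictures show the centre's point sitting inside the blank's mark.
- **Travel less than expected:** I measured about 40° (0.69 rad) of travel, not the full 0.79. The quill moved about 47 mm, not 54. That fits a lever that started slightly off zero, but I could not confirm its starting angle.
- **Stayed put:** the angle was unchanged at about -20.6° after locking.

**Clamping lever:** it turned about 122° before blocking. The full range would be 126°, so it too probably started slightly off zero.

**What didn't go smoothly:**
- **Missed first pass:** the first pass at the feed lever went over the handle without moving it. The closed fingertips appear to end about 24 mm above the reported tool point in the pictures, so I went lower.
- **Force at the stops:** the highest wrist readings I saw were about 93 N at the feed stop and 79 N at the lock stop. The limit is 120 N. I only had readings at the end of each call, so brief peaks between them could have been higher.
- **Loose items:** they looked unmoved in the last pictures, but I did not measure them one by one.

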